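Hold the flatbread press's top plate in its hinge, ready for the pin

ROBOT

A 6-joint arm with a two-finger parallel gripper is mounted at the origin on the work surface. World frame = base frame: x ahead of the robot, y to its left, z up, the work surface at z = 0. Lengths are in m, angles in rad, forces in N, time in s.
With the tool pointing down it reaches from about 0.3 to 0.75 m from the base axis. Payload 8.5 kg.
Tool frame: the origin (TCP) lies on the centre line of the jaws, within the pads' length; the fingertips stand bot.tip_reach ahead of it and the grasp point (between the pads) lies 11 mm behind it (bot.tip_reach is the distance from the TCP to the fingertips, in m); x points along the fingers, y is the direction in which the jaws open and shut, and the axes are right-handed (so a half turn about x gives the same grasp; the last joint's range is limited). The gripper opens to 85 mm and grips with 20 to 120 N. Pads are 22 mm wide; open, the fingers measure 114 mm over their backs; the gripper's body (76 mm by 85 mm) begins 54 mm behind the grasp point. The pads swing forward as they close: fully open they stand 13 mm farther back than shut.
Start: joints at [1.133, 0.381, 1.297, -0, 1.464, -0.215], TCP at [0.122, 0.536, 0.239] pointing down, gripper open.
Joint ranges: [-3.11, 3.11], [-0.89, 2.33], [0.22, 2.48], [-1.42, 4.56], [0.17, 2.85], [-2.88, 2.88]. Speed limits (rad/s): [2.39, 2.39, 3.14, 3.14, 3.14, 3.14].

INTERFACE

Orientations are given as a unit quaternion [x, y, z, w].
In Python, from bench import bot gives the robot as it stands.
- The arm moves only by the tool send_rows, never from a script. Its argument "motion" is a list of rows, each a list of 3 entries, a list of its own where there are three numbers: the shift along the tool's x, y, z in cm, then the turn about the tool's x in degrees, then the finger opening in cm, from 0 to 8.54. A call has 1 to 10 rows; each row shifts and turns the commanded pose from where the row before left it, along the tool's axes as they then stand; what a row does not reach is not made up. A row lasts 1/8 s, in which the tool goes at most 62.5 mm and 10.7 degrees, less where a joint would pass 70% of its speed; a pose out of reach is approached as far as the arm can. A call with a gripper value outside its range is refused whole. The fingers move at their own pace and stop on an object; the grip force is fixed at half the most. Time passes only in rows, so rows that do not move let the fingers close. It gives the time, the measured TCP pose, the force and the opening at its end, in the units of the state.
- bot.sense(): the state, without advancing time (a new reading comes with each control period).
- bot.get_image(name): name is "side" or "top"; returns a dict with "color" (480x640x3 uint8, blue, green, red), "fx", "fy", "cx", "cy" (pixels), "R" (3x3) and "t" (3): a world point X has camera coordinates R X + t. Camera axes: x right, y down, z forward; pixel columns grow to the right and rows downward; lengths in m; the calibration is good to about 2 mm. A picture is of the moment at which its call begins. There is no depth.
- bot.finish_job(): hands the job in, once; it reports no verdict.
The state is a dict: "clock": time; "joint_positions": joint angles; "qvel": joint speeds; "joint_torque": joint torques, N m; "ee_pos": TCP position; "ee_rot": TCP orientation; "contact_force": force on the tool from outside, world axes, zero at the start; "ft_torque": the same for the moment, N m; "gripper_width": finger opening in m.
Only numpy, scipy, OpenCV 4.12 (cv2) and the standard library are available. Lean on these libraries where they do the work, as an engineer would, in place of code of your own. Each camera call takes 0.05 s, during which the arm holds its last target.

TASK

The flatbread press has been washed and its top plate is drying in the wire rack. Take the plate out and lower its hinge barrel between the two hinge ears at the back of the press, smooth face towards the round base plate, so that the holes in barrel and ears line up. Finish while holding it there, upright and resting no more than lightly on the press, and do not let go: I will push the pin through; leave the pin in its dish and the bowl, tub and cup where they are.

Things in the scene. Friction and masses are not known exactly. Their poses are not given: they have to be found in the camera images.
- top_plate: Loose top half of the press, cast aluminium, about 450 g, upright on its rim in the rack, barrel down. Origin: middle of the hinge barrel, on its axis. z: up to the tab; y: along the barrel; x: plate's normal, smooth face to -x, ribbed back with round boss (5 mm proud) to +x. Disc 150 mm across, 8 mm thick (x -4 to +4), centre z = +87 mm. Nothing on it is wider than the disc.
- plate_tab (a point): middle of the top plate's flat tab, at plate z = +176 mm. Tab: 36 mm wide (y), 10 mm thick (x), from the disc's rim at z = 162 mm up to z = 190 mm. A good place to grip, fingers closing along the plate's x
- plate_bore_left (a point): centre of the bore at the barrel's +y end (plate y = +23 mm). The barrel is 20 mm in outside diameter, 46 mm long, its end edges chamfered 2 mm, with a 10 mm bore right through
- plate_bore_right (a point): centre of the bore at the barrel's -y end (plate y = -23 mm)
- press: Lower half, cast aluminium, fixed. Origin: on the table under the middle of the hinge axis, which runs along press y, 29 mm up. Round base plate 154 mm across, top at 24 mm, centred at x = -87 mm. A black-gripped lever lies out in front to x = -305 mm, up to 55 mm high. In line, the top plate stands with its axes parallel to the press's, its origin 29 mm above the press's.
- press_bore_left (a point): point on the hinge axis where the barrel's +y end belongs (press y = +23 mm, 29 mm up). The two ears: inner faces at y = +25 and -25 mm, 12 mm thick, 30 mm deep (x), tops 44 mm up, each with a 10 mm hole on the axis
- press_bore_right (a point): point on the hinge axis where the barrel's -y end belongs (press y = -23 mm, 29 mm up). Between the ears is a cradle: floor 18 mm up (1 mm under a barrel that is in line), front edge and back lip at x = -10.2 and +10.2 mm, tops 24 mm up, so the barrel has about 1.5 mm play to front and back, 2 mm to each side
- rack: White wire plate rack, fixed. Origin: on the table under its centre. 116 mm (x) by 126 mm (y); two rails along x at y = +-50 mm, 46 mm up, carry the plate's rim; prongs to 92 mm high stand each side of the plate with 1 mm free. The plate comes straight up: lifted 85 mm, its barrel is above the prongs. In the rack its origin is 19 mm up and its axes are the rack's.
- bowl: steel bowl, 140 mm across, 60 mm high, mouth up, on the table; origin under its centre. Leave alone
- tub: closed white tub with a blue disc on its lid, 96 mm across, 60 mm high; origin under its centre. Leave alone
- cup: glass cup with a handle, 84 mm across, 60 mm high; origin under its centre. Leave alone
- pin_dish: white dish, 60 by 120 by 18 mm, with the steel hinge pin lying in it; origin under its centre. Leave alone
- pin: steel hinge pin with a head, 8 mm thick, about 98 mm long, lying in the dish; origin at the middle of its length, 7 mm under its axis. Leave alone

How it is judged:
At the end, for the whole second after the job is handed in: Fingers hold the plate (over 2 N), still, upright within 8 degrees, smooth face to the base plate, out of the rack; the bore centre at each barrel end is within 2.5 mm of the ears' axis (front, back, up, down) and 3 mm along it; plate and press bear on each other with under 20 N (contact force between the fingers and top_plate above 2 N and angle between top_plate's own z axis and vertical below 0.14 rad and x of plate_bore_left in the frame of press between -0.0025 and 0.0025 m and z of plate_bore_left in the frame of press between 0.0265 and 0.0315 m and y of plate_bore_left in the frame of press between 0.02 and 0.026 m and x of plate_bore_right in the frame of press between -0.0025 and 0.0025 m and z of plate_bore_right in the frame of press between 0.0265 and 0.0315 m and y of plate_bore_right in the frame of press between -0.026 and -0.02 m and contact force between top_plate and press below 20 N and contact force between top_plate and rack below 0.1 N and linear speed of top_plate below 0.02 m/s); the arm keeps its last pose, push and grip.
It fails at once if the steel bowl is moved more than 30 mm (distance of bowl from where it was at the start of the episode above 0.03 m).
It fails at once if the white tub is moved more than 30 mm (distance of tub from where it was at the start of the episode above 0.03 m).
It fails at once if the glass cup is moved more than 30 mm (distance of cup from where it was at the start of the episode above 0.03 m).
It fails at once if the dish with the pin is moved more than 30 mm (distance of pin_dish from where it was at the start of the episode above 0.03 m).
It fails at once if the pin is taken or moved more than 40 mm (distance of pin from where it was at the start of the episode above 0.04 m).
It also fails if it takes over 38 s, if anything falls off the work surface, if the arm or the gripper's body presses on something with over 40 N, if the wrist force passes 120 N, or if a joint passes its speed limit or range.

## Working session

There is one attempt and no reset: what is moved stays moved. The work goes in short steps, Python scripts to look and compute and a tool call to move; the robot and the scene stay as the last step left them, time stands still between calls to the robot, and variables do not carry over. Pictures are saved under pics/ and viewed, and the job is handed in when it is done.

Besides the shell and the picture viewer there is one more tool, called after "Request:" as a command line: name --argument value ..., lists and objects as JSON in quotes. send_rows: Moves the arm, as the interface text tells. Its arguments: {"type":"object","properties":{"motion":{"type":"array"}},"required":["motion"]}

```bash
mkdir -p pics; ls; python3 - <<'E'
from bench import bot
import cv2
s=bot.sense(); print({k:(v if k!='x' else 0) for k,v in s.items()}); print(bot.tip_reach)
for n in("side","top"):
    i=bot.get_image(n); cv2.imwrite(f"pics/{n}0.png",i["color"]); print(n,i["fx"],i["fy"],i["cx"],i["cy"],i["R"],i["t"])
E
```

```text
pics
{'clock': 0.0, 'joint_positions': array([ 1.13272192e+00,  3.81155379e-01,  1.29823541e+00,  2.69076460e-06,
        1.46356371e+00, -2.15326312e-01]), 'qvel': array([-0.00263649,  0.00050773,  0.00043782,  0.00037489, -0.00024043,
       -0.0009096 ]), 'joint_torque': array([ 6.26688325e-04, -4.48465204e+01, -2.31279159e+01, -1.38285291e-04,
        4.74823202e-03,  4.10607186e-06]), 'ee_pos': array([0.12140033, 0.53615998, 0.23874212]), 'ee_rot': array([ 0.078135  ,  0.70288101, -0.07904643,  0.70257019]), 'contact_force': array([-0.56853574,  0.27954513,  0.56282747]), 'ft_torque': array([-0.00890214, -0.00786648,  0.04878139]), 'gripper_width': 0.08505988428408533}
0.008
side 456.26388460959066 456.26388460959066 318.2265721628436 243.8564111601725 [[-0.95798454 -0.28661891 -0.01073424]
 [-0.16598513  0.58452695 -0.79421482]
 [ 0.23391144 -0.75906379 -0.60754226]] [0.62078934 0.19706494 1.02627978]
top 548.8421616148422 548.8421616148422 318.46193812068543 249.56776166352816 [[ 8.40369668e-03 -9.99963987e-01  1.18442316e-03]
 [-9.92076650e-01 -8.48588093e-03 -1.25347156e-01]
 [ 1.25352693e-01 -1.21659080e-04 -9.92112235e-01]] [3.56933635e-04 6.24974106e-01 1.62079445e+00]
```

View pics/side0.png

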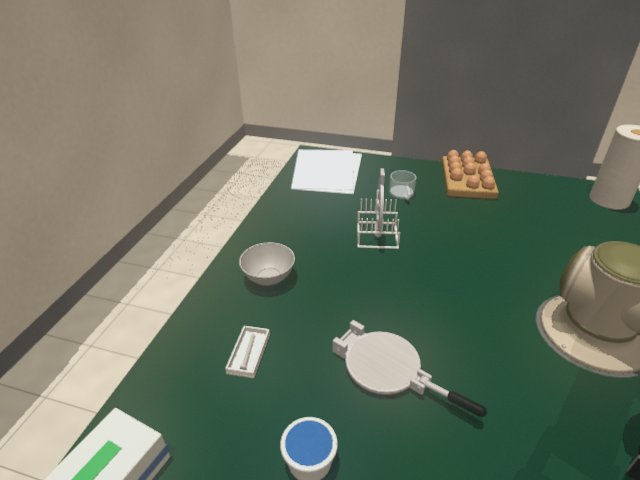

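View pics/top0.png

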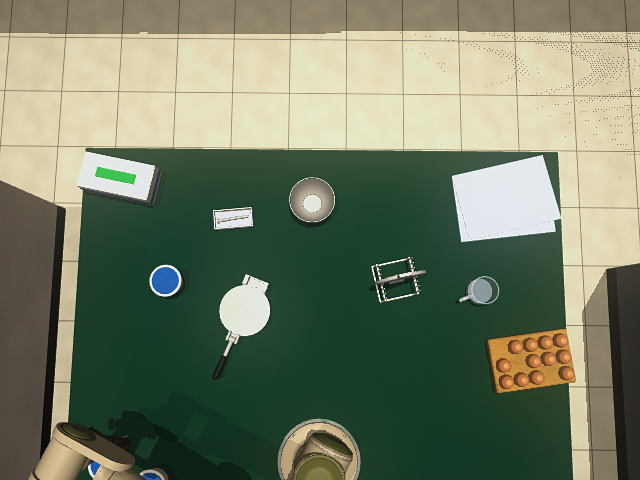

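The side view shows the rack and plate near (378,215) and the press hinge near (348,338). The top view has the rack at (398,280) with the tab end near (425,272), and the press disc at (244,310) with its ears at (257,283). Next I'll zoom in.

```bash
cat > h.py <<'E'
import numpy as np, cv2
from bench import bot
def cam(n): return bot.get_image(n)
def ray(i,u,v):
    d=i["R"].T@np.array([(u-i["cx"])/i["fx"],(v-i["cy"])/i["fy"],1.]); c=-i["R"].T@i["t"]; return c,d/np.linalg.norm(d)
def plane(i,u,v,z):
    c,d=ray(i,u,v); return c+d*(z-c[2])/d[2]
def proj(i,X):
    p=i["R"]@np.asarray(X,float)+i["t"]; return np.array([i["fx"]*p[0]/p[2]+i["cx"],i["fy"]*p[1]/p[2]+i["cy"]])
def tri(i,a,j,b):
    c1,d1=ray(i,*a); c2,d2=ray(j,*b)
    s=np.linalg.lstsq(np.c_[d1,-d2],c2-c1,rcond=None)[0]
    p,q=c1+s[0]*d1,c2+s[1]*d2
    return (p+q)/2,np.linalg.norm(p-q)
def crop(i,x0,y0,w,h,k,name,pts=()):
    im=cv2.resize(i["color"][y0:y0+h,x0:x0+w],None,fx=k,fy=k,interpolation=cv2.INTER_CUBIC)
    for p in pts:
        cv2.circle(im,(int((p[0]-x0+.5)*k),int((p[1]-y0+.5)*k)),3,(0,0,255),1)
    for x in range(x0-x0%-10,x0+w,10): cv2.putText(im,str(x),((x-x0)*k,10),0,.35,(0,255,255),1); cv2.line(im,((x-x0)*k,12),((x-x0)*k,18),(0,255,255),1)
    for y in range(y0-y0%-10,y0+h,10): cv2.putText(im,str(y),(0,(y-y0)*k+4),0,.35,(0,255,255),1)
    cv2.imwrite("pics/"+name+".png",im)
E
python3 - <<'E'
from h import *
t=cam("top"); s=cam("side")
for nm,i,a in (("tr",t,(360,245,75,65)),("tp",t,(205,265,75,60)),("sr",s,(345,160,65,95)),("sp",s,(325,310,110,90))):
    crop(i,*a,7 if nm=="sp" else 8 if nm!="sr" else 6,"z_"+nm)
E
```

```text
(no output)
```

View pics/z_tr.png

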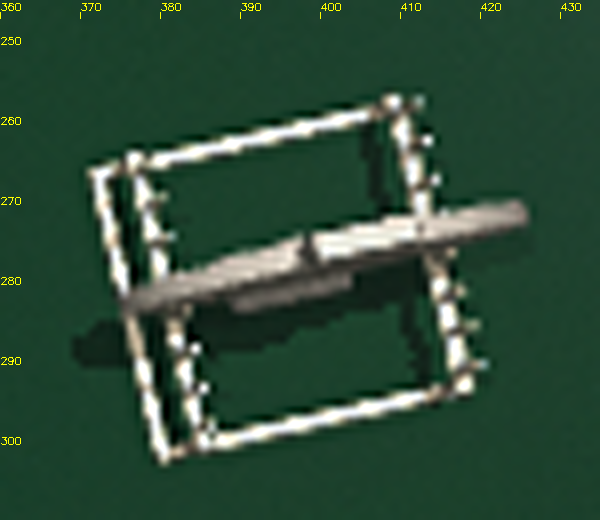

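View pics/z_tp.png

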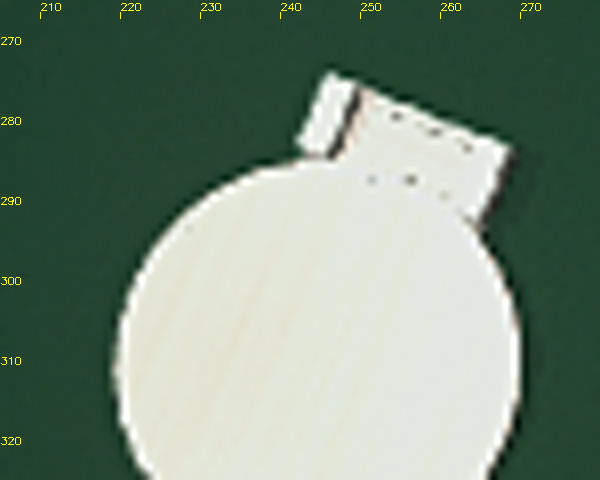

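View pics/z_sr.png

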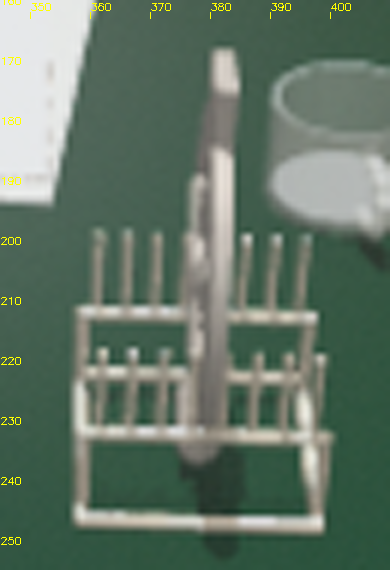

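View pics/z_sp.png

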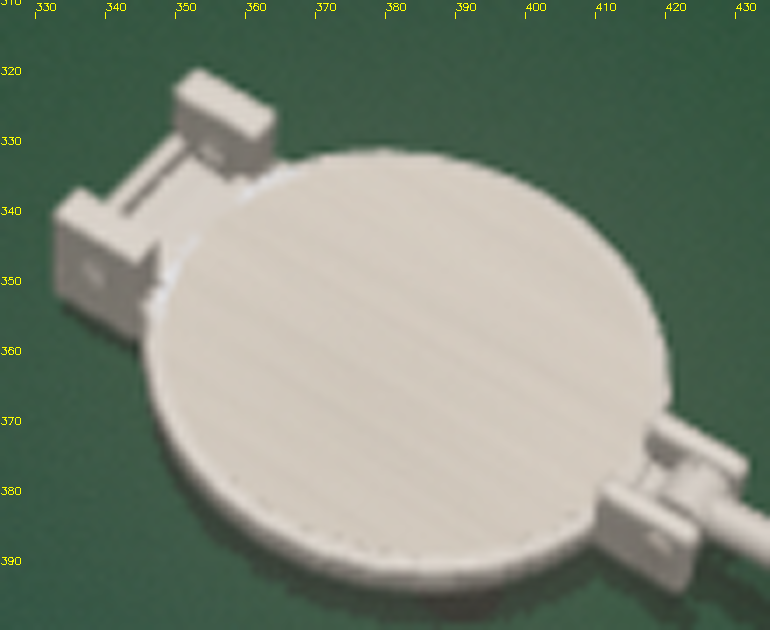

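```bash
python3 - <<'E'
from h import *
from scipy.spatial.transform import Rotation as R
from scipy.optimize import least_squares
t=cam("top"); s=cam("side")
for i in (t,s): print("campos",-i["R"].T@i["t"])
st=bot.sense(); M=R.from_quat(st["ee_rot"]).as_matrix(); print(M.round(4))
crop(t,370,260,60,35,13,"z2_tr"); crop(s,365,160,40,30,16,"z2_st")
# press disc: edge points, both views, radius 77 at z=24 
for i,b,c0 in ((t,(200,260,290,350),(244.5,310)),(s,(325,310,430,405),(383,361))):
    C=plane(i,*c0,.024)
    g=cv2.cvtColor(i["color"],cv2.COLOR_BGR2HSV); 
    sat=g[...,1].astype(np.float32)
    P=[];U=[]
    for a in np.arange(0,360,3):
        d=np.array([np.cos(np.radians(a)),np.sin(np.radians(a)),0])
        rr=np.arange(.065,.09,.0003)
        px=np.array([proj(i,C+d*r) for r in rr],np.float32)
        G=cv2.remap(i["color"][...,2].astype(np.float32),px[None,:,0],px[None,:,1],cv2.INTER_LINEAR)[0]
        k=np.argmin(np.gradient(cv2.GaussianBlur(G[None],(0,0),3)[0])); P.append((C+d*rr[k])[:2]);U.append(a)
    P=np.array(P)
    f=lambda q:np.hypot(*(P-q[:2]).T)-q[2]
    q=least_squares(f,[C[0],C[1],.077],loss="soft_l1",f_scale=.0005).x
    r=f(q)*1000; print(q.round(4)); print([(u,round(x,1)) for u,x in zip(U,r) if abs(x)>1.][:40])
E
```

```text
campos [0.41684827 0.00585756 1.68634831]
campos [0.38735786 0.84175202 0.78668393]
[[-2.000e-04  2.209e-01  9.753e-01]
 [-4.000e-04  9.753e-01 -2.209e-01]
 [-1.000e+00 -5.000e-04 -1.000e-04]]
[0.4418 0.2274 0.0763]
[(np.int64(12), np.float64(-1.1)), (np.int64(87), np.float64(-1.2)), (np.int64(93), np.float64(1.2)), (np.int64(144), np.float64(1.0)), (np.int64(147), np.float64(-3.8)), (np.int64(150), np.float64(-1.9)), (np.int64(153), np.float64(8.0)), (np.int64(156), np.float64(7.5)), (np.int64(159), np.float64(7.8)), (np.int64(162), np.float64(8.4)), (np.int64(165), np.float64(-3.8)), (np.int64(168), np.float64(7.9)), (np.int64(192), np.float64(-1.1)), (np.int64(315), np.float64(11.5)), (np.int64(321), np.float64(7.9)), (np.int64(327), np.float64(5.7)), (np.int64(330), np.float64(6.2)), (np.int64(336), np.float64(-1.6)), (np.int64(342), np.float64(-2.0)), (np.int64(345), np.float64(-6.5)), (np.int64(348), np.float64(5.7)), (np.int64(351), np.float64(7.2)), (np.int64(354), np.float64(10.2))]
[0.4416 0.2283 0.077 ]
[(np.int64(6), np.float64(-1.2)), (np.int64(9), np.float64(-1.2)), (np
[... 262 characters left out ...]
t64(-1.0)), (np.int64(171), np.float64(-3.6)), (np.int64(174), np.float64(-4.1)), (np.int64(177), np.float64(11.6)), (np.int64(180), np.float64(5.7)), (np.int64(282), np.float64(-1.1)), (np.int64(291), np.float64(-1.2)), (np.int64(303), np.float64(-1.0)), (np.int64(309), np.float64(1.5)), (np.int64(318), np.float64(2.8)), (np.int64(321), np.float64(2.9)), (np.int64(324), np.float64(7.5)), (np.int64(327), np.float64(7.6)), (np.int64(330), np.float64(6.8)), (np.int64(333), np.float64(6.4)), (np.int64(336), np.float64(6.5)), (np.int64(339), np.float64(-2.3)), (np.int64(342), np.float64(-2.2)), (np.int64(345), np.float64(2.5)), (np.int64(348), np.float64(1.2)), (np.int64(354), np.float64(-1.4))]
```

View pics/z2_tr.png

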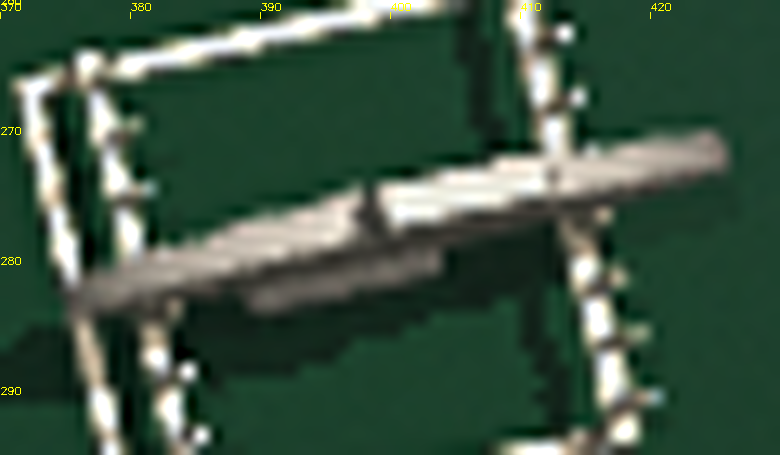

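View pics/z2_st.png

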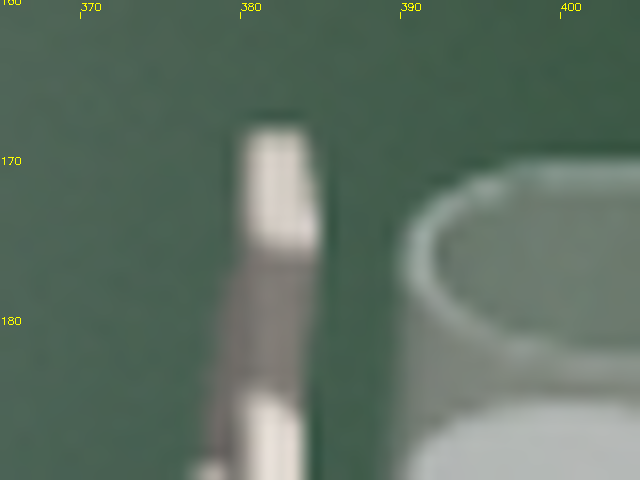

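Both views agree on the base disc: about (0.4417, 0.228), to within 1 mm. The tab top in the side view spans (380..385, 168..176), and the plate ends in the top view are near (376,283) and (425,271). Next I'll find the press yaw, the ears and the plate pose.

```bash
python3 - <<'E'
from h import *
t=cam("top"); s=cam("side")
def z(x0,y0,k): return lambda X,Y:((X+.5)/k-.5+x0,(Y+.5)/k-.5+y0)
a=z(205,265,8); b=z(325,310,7)
C=np.array([.4417,.2279])
print("ear top corners (top): +y back-out, +y front-out, -y back-out, -y front-out")
T=[plane(t,*a(*p),.044)[:2] for p in((330,70),(298,145),(512,148),(484,228))]
# side view ear tops: +y ear? upper ear in image / lower ear
S=[plane(s,*b(*p),.044)[:2] for p in((197,68),(175,90),(275,113),(258,138),(80,188),(55,213),(158,240),(137,263))]
print(np.round(T,4)); print(np.round(S,4))
m=np.mean(T,0); print("ear centre top",m,"side",np.mean(S,0))
for d in (m-C,np.mean(S,0)-C): print(np.hypot(*d),np.degrees(np.arctan2(d[1],d[0])))
for X in (T,):
    for p,q in((0,1),(2,3),): d=X[p]-X[q]; print("front-back",np.hypot(*d),np.degrees(np.arctan2(*d[::-1])))
    for p,q in((0,2),(1,3)): d=X[p]-X[q]; print("across",np.hypot(*d),np.degrees(np.arctan2(*d[::-1]))-90)
for p,q in((0,4),(1,5),(2,6),(3,7)): d=S[p]-S[q]; print("S across",np.hypot(*d),np.degrees(np.arctan2(*d[::-1])))
# black grip centroid
for i,r in((t,(205,335,235,385)),(s,(430,370,500,425))):
    g=i["color"].max(2); m_=np.zeros_like(g); m_[r[1]:r[3],r[0]:r[2]]=(g[r[1]:r[3],r[0]:r[2]]<38)
    v,u=np.nonzero(m_); p=plane(i,u.mean(),v.mean(),.045)[:2]; d=C-p; print("grip",len(u),p,np.hypot(*d),np.degrees(np.arctan2(d[1],d[0])))
# plate
c=z(370,260,13); L=plane(t,*c(80,291),.106); Rr=plane(t,*c(716,153),.106); d=L-Rr
print("plate ends",L,Rr,np.linalg.norm(d),"y-axis ang",np.degrees(np.arctan2(d[1],d[0])),"centre",(L+Rr)/2)
e=z(365,160,16); q=[e(*p) for p in((247,130),(303,130),(320,247),(249,247))]
Q=np.array([plane(s,*p,.209) for p in q]); print("tab top corners",Q.round(4)[:,:2],"centre",Q.mean(0))
d=(Q[2]+Q[3]-Q[0]-Q[1])/2; print("tab",np.linalg.norm(d),np.degrees(np.arctan2(d[1],d[0])))
E
```

```text
ear top corners (top): +y back-out, +y front-out, -y back-out, -y front-out
[[0.5507 0.2229]
 [0.5225 0.2342]
 [0.522  0.1541]
 [0.4921 0.164 ]]
[[0.522  0.1549]
 [0.5264 0.1658]
 [0.4945 0.1665]
 [0.4973 0.178 ]
 [0.5447 0.2125]
 [0.5494 0.224 ]
 [0.5172 0.2255]
 [0.5211 0.2357]]
ear centre top [0.52183492 0.19382248] side [0.52157731 0.19536447]
0.08707974777082711 -23.037710060392392
0.08624932088083671 -22.16198835013195
front-back 0.03038965148524944 -21.76025720039081
front-back 0.031531710935500425 -18.2182045917615
across 0.07453712304948146 -22.619559863872666
across 0.07650843193998336 -23.407774054540752
S across 0.06195950149652724 -111.50405114298523
S across 0.06255918029547337 -111.51551698678509
S across 0.06320123040049037 -111.12762827823687
S across 0.06236114141629523 -112.440231242676
grip 182 [0.27703452 0.29003942] 0.17600008172723014 -20.674881974491548
grip 24 [0.25935388 0.31548628] 0.20229054542373112 -25.65636297456921
plate ends [ 0.52397421 -0.16001289  0.106     ] [ 0.55585353 -0.30148416  0.106     ] 0.14501866201266936 y-axis ang 102.69899466233673 centre [ 0.53991387 -0.23074853  0.106     ]
tab top corners [[ 0.5474 -0.2442]
 [ 0.5385 -0.2467]
 [ 0.5288 -0.208 ]
 [ 0.5398 -0.205 ]] centre [ 0.53863021 -0.22596914  0.209     ]
tab 0.03989949732113067 102.54686361129933
```

```bash
python3 - <<'E'
from h import *
t=cam("top"); s=cam("side")
O=np.array([.5393,-.228,0]); n=np.array([np.cos(np.radians(12.6)),np.sin(np.radians(12.6)),0]); y=np.array([-n[1],n[0],0])
for i,nm in((t,"t"),(s,"s")):
  for z_ in (.019,.106,.128,.181,.209): print(nm,z_,proj(i,O+[0,0,z_]).round(1),"+n9mm",proj(i,O+n*.009+[0,0,z_]).round(1),"-n9",proj(i,O-n*.009+[0,0,z_]).round(1), "y+23",proj(i,O+y*.023+[0,0,z_]).round(1))
crop(s,360,180,45,62,12,"z3_s")
crop(t,380,265,35,25,20,"z3_t")
E
```

```text
t 0.019 [395. 279.] +n9mm [394.4 276.1] -n9 [395.7 281.9] y+23 [387.7 280.6]
t 0.106 [399.2 276.8] +n9mm [398.5 273.8] -n9 [399.9 279.9] y+23 [391.5 278.5]
t 0.128 [400.4 276.2] +n9mm [399.7 273.1] -n9 [401.1 279.3] y+23 [392.5 277.9]
t 0.181 [403.2 274.7] +n9mm [402.5 271.5] -n9 [404.  277.9] y+23 [395.1 276.5]
t 0.209 [404.9 273.9] +n9mm [404.1 270.7] -n9 [405.6 277.2] y+23 [396.6 275.7]
s 0.019 [377.  229.7] +n9mm [373.9 229.6] -n9 [380.2 229.8] y+23 [377.3 234.4]
s 0.106 [379.1 204.1] +n9mm [375.9 204. ] -n9 [382.4 204.2] y+23 [379.4 208.6]
s 0.128 [379.7 197.3] +n9mm [376.4 197.2] -n9 [383.  197.4] y+23 [380.  201.8]
s 0.181 [381.1 180.2] +n9mm [377.7 180.2] -n9 [384.5 180.3] y+23 [381.5 184.6]
s 0.209 [381.9 170.9] +n9mm [378.5 170.8] -n9 [385.3 171. ] y+23 [382.3 175.1]
```

View pics/z3_s.png

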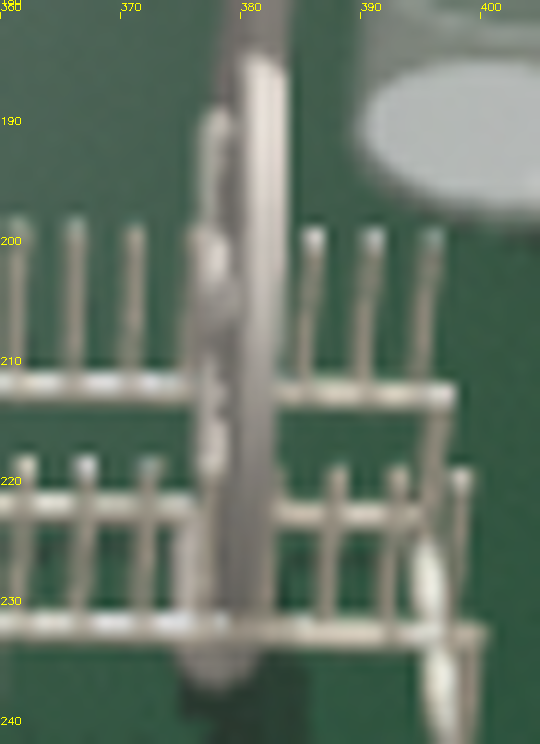

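View pics/z3_t.png

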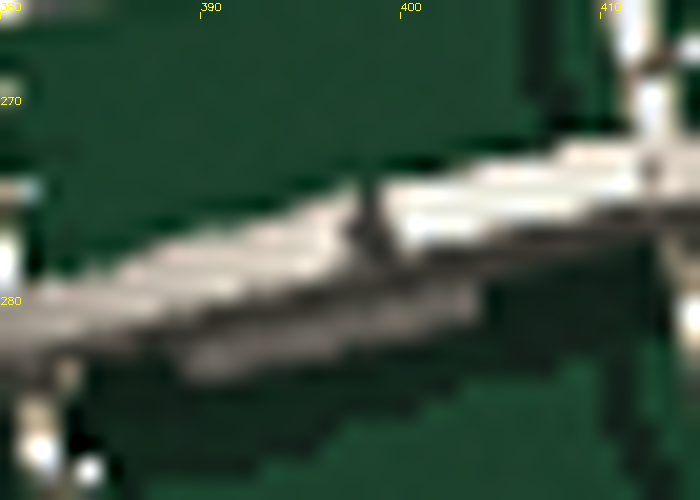

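The side view shows the raised ring and boss on the plate's left, at (377, 189–220). Left there is world +X. The strip in the top view at (388–403, 281) matches the projected barrel. So:

- **Plate:** +x is at about +12.6°, origin at about (0.5396, -0.2297).
- **Press:** yaw is about -22.4°, hinge at about (0.522, 0.195).

Now I'll move.

Request:
send_rows --motion '[[[0,-4.4,3.8],0,8.5],[[0,-4.4,3.8],0,8.5],[[0,-4.4,3.8],0,8.5],[[0,-4.4,3.8],0,8.5],[[0,-4.4,3.8],0,8.5],[[0,-4.4,3.8],0,8.5],[[0,-4.4,3.8],0,8.5],[[0,-4.4,3.8],0,8.5],[[0,-4.4,3.8],0,8.5],[[0,-4.4,3.8],0,8.5]]'

```text
clock: 1.75
ee_pos: [0.3955, 0.0213, 0.2396]
ee_rot: [0.079, 0.702, -0.079, 0.703]
contact_force: [0.1, 0.2, 1.1]
gripper_width: 0.0848
```

Request:
send_rows --motion '[[[0,-4.4,3.8],0,8.5],[[0,-4.4,3.8],0,8.5],[[0,-4.4,3.8],0,8.5],[[0,0,0],9.2,8.5],[[0,0,0],9.2,8.5],[[0,0,0],9.2,8.5],[[0,0,0],9.2,8.5],[[0,0,0],9.2,8.5],[[0,0,0],9.2,8.5],[[0,0,0],9.2,8.5]]'

```text
clock: 3.0
ee_pos: [0.4769, -0.1306, 0.2394]
ee_rot: [0.442, 0.552, -0.442, 0.552]
contact_force: [-0.8, -0.8, 0.5]
gripper_width: 0.0851
```

```bash
cat >> h.py <<'E'
def togo(x,y,z,ang,quiet=False):
    from scipy.spatial.transform import Rotation as R
    st=bot.sense(); M=R.from_quat(st["ee_rot"]).as_matrix(); phi=np.degrees(np.arctan2(M[1,1],M[0,1]))
    d=M.T@(np.array([x,y,z])-st["ee_pos"])
    print("clock",st["clock"],"pos",st["ee_pos"].round(4),"phi",phi.round(2),"axis",M[:,0].round(4),"F",st["contact_force"].round(2),"w",st["gripper_width"].round(4))
    print("shift cm",(d*100).round(2),"turn",round(phi-ang,2))
E
python3 -c "
from h import *
togo(.5396,-.2297,.239,12.6)"
```

```text
Traceback (most recent call last):
  File "h.py", line 26, in togo
    print("clock",st["clock"],"pos",st["ee_pos"].round(4),"phi",phi.round(2),"axis",M[:,0].round(4),"F",st["contact_force"].round(2),"w",st["gripper_width"].round(4))
                                                                                                                                         ^^^^^^^^^^^^^^^^^^^^^^^^^
AttributeError: 'float' object has no attribute 'round'
```

```bash
sed -i 's/st\["gripper_width"\].round(4)/round(float(st["gripper_width"]),4)/' h.py; python3 -c "
from h import *
togo(.5396,-.2297,.239,12.6)"
```

```text
clock 3.0 pos [ 0.4769 -0.1306  0.2394] phi 12.53 axis [ 1.e-04 -1.e-04 -1.e+00] F [-0.81 -0.83  0.51] w 0.0851
shift cm [ 0.04  3.97 11.03] turn -0.07
```

Request:
send_rows --motion '[[[0,1.33,3.68],0,8.5],[[0,1.33,3.68],0,8.5],[[0,1.33,3.67],0,8.5],[[0,0,0],0,8.5],[[0,0,0],0,8.5]]'

```text
clock: 3.62
ee_pos: [0.54, -0.2288, 0.2392]
ee_rot: [0.441, 0.553, -0.441, 0.553]
contact_force: [-0.5, 0.6, 0.1]
gripper_width: 0.0851
```

```bash
python3 - <<'E'
from h import *
togo(.5396,-.2297,.186,12.6)
s=cam("side"); t=cam("top")
crop(s,320,110,120,135,5,"a_s"); crop(t,340,220,120,90,6,"a_t")
E
```

```text
clock 3.625 pos [ 0.54   -0.2288  0.2392] phi 12.84 axis [-5.e-04  5.e-04 -1.e+00] F [-0.53  0.59  0.15] w 0.0851
shift cm [ 5.32 -0.06  0.08] turn 0.24
```

View pics/a_s.png

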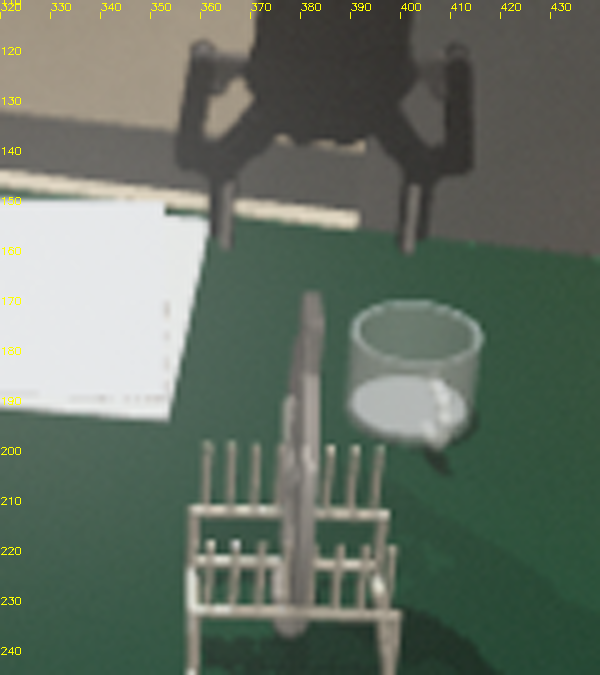

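The open fingers (tips at 364 and 401, row 159) straddle the tab top at (381,168). I'll descend and close.

Request:
send_rows --motion '[[[1.8,0,0],0,8.5],[[1.8,0,0],0,8.5],[[1.7,0,0],0,8.5],[[0,0,0],0,4.5],[[0,0,0],0,0],[[0,0,0],0,0],[[0,0,0],0,0],[[0,0,0],0,0],[[0,0,0],0,0]]'

```text
clock: 4.85
ee_pos: [0.5402, -0.2295, 0.1869]
ee_rot: [0.441, 0.553, -0.441, 0.553]
contact_force: [-3.5, -0.2, 6.1]
gripper_width: 0.0091
```

```bash
python3 - <<'E'
from h import *
togo(.5396,-.2297,.186,12.6)
s=cam("side"); crop(s,320,110,120,135,5,"b_s")
E
```

```text
clock 4.85 pos [ 0.5402 -0.2295  0.1869] phi 12.82 axis [ 1.e-04 -6.e-04 -1.e+00] F [-3.5  -0.2   6.08] w 0.0091
shift cm [ 0.09 -0.06  0.01] turn 0.22
```

View pics/b_s.png

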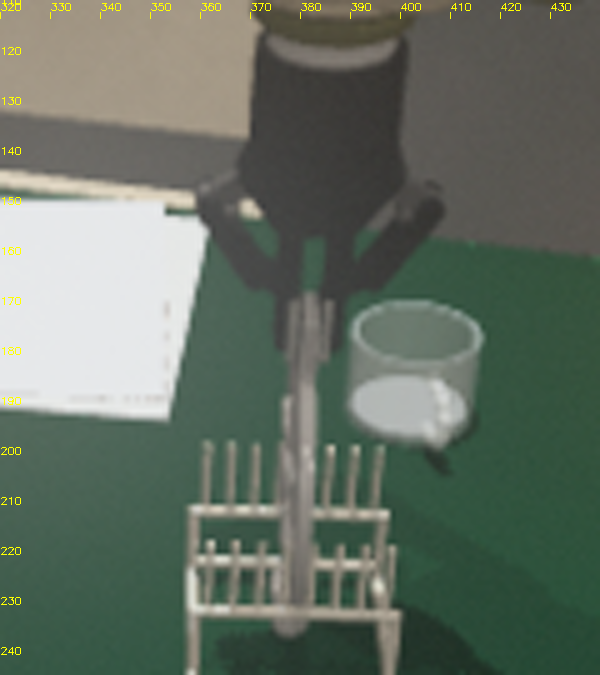

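The fingers close on the tab at (381,170–178), width 9.1 mm. Lifting straight up.

Request:
send_rows --motion '[[[-0.5,0,0],0,0],[[-1,0,0],0,0],[[-1.5,0,0],0,0],[[-1.5,0,0],0,0],[[-1.5,0,0],0,0],[[-1.5,0,0],0,0],[[-1.5,0,0],0,0],[[-1.5,0,0],0,0],[[-1.5,0,0],0,0],[[0,0,0],0,0]]'

```text
clock: 6.15
ee_pos: [0.5406, -0.2294, 0.3078]
ee_rot: [0.441, 0.552, -0.441, 0.554]
contact_force: [-0.5, -0.0, -5.4]
gripper_width: 0.009
```

```bash
python3 - <<'E'
from h import *
togo(.522,.195,.307,-22.4)
s=cam("side"); crop(s,320,70,120,150,5,"c_s")
t=cam("top"); crop(t,360,220,120,100,6,"c_t")
E
```

```text
clock 6.15 pos [ 0.5406 -0.2294  0.3078] phi 12.84 axis [ 0.0023 -0.0015 -1.    ] F [-0.45 -0.01 -5.43] w 0.009
shift cm [ 1.00e-02  7.62e+00 -4.18e+01] turn 35.24
```

View pics/c_s.png

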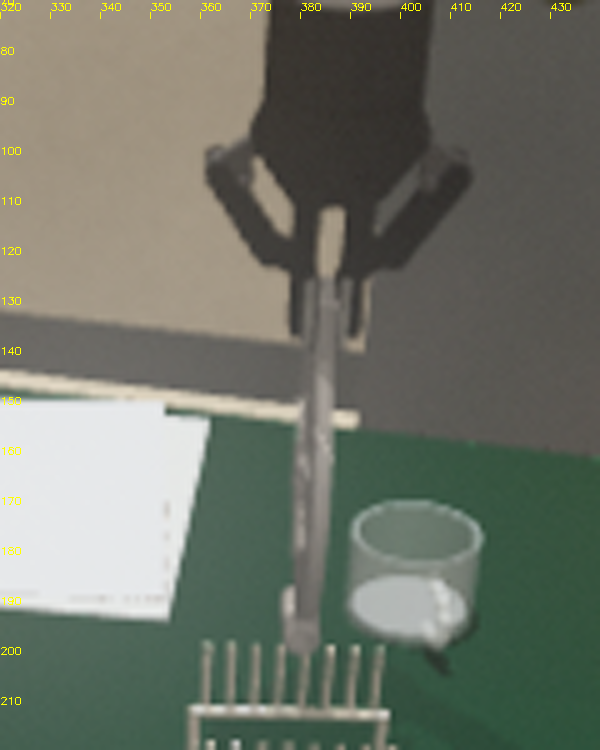

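The plate is clear of the rack, barrel bottom near (381,200), and the wrist reads 5.4 N downward. Now across to the press.

Request:
send_rows --motion '[[[0,0.4,-2.1],0,0],[[0,0.8,-4.4],0,0],[[0,0.8,-4.4],0,0],[[0,0.8,-4.4],0,0],[[0,0.8,-4.4],0,0],[[0,0.8,-4.4],0,0],[[0,0.8,-4.4],0,0],[[0,0.8,-4.4],0,0],[[0,0.8,-4.4],0,0],[[0,0.8,-4.4],0,0]]'

```text
clock: 7.5
ee_pos: [0.5207, 0.1963, 0.306]
ee_rot: [0.441, 0.553, -0.441, 0.553]
contact_force: [1.0, -0.3, -5.9]
gripper_width: 0.009
```

Request:
send_rows --motion '[[[0,0,0],5,0],[[0,0,0],8,0],[[0,0,0],8,0],[[0,0,0],8,0],[[0,0,0],6.2,0],[[0,0,0],0,0],[[0,0,0],0,0]]'

```text
clock: 8.38
ee_pos: [0.5214, 0.1945, 0.3061]
ee_rot: [-0.587, -0.394, 0.587, -0.394]
contact_force: [-0.0, 0.3, -5.5]
gripper_width: 0.0089
```

```bash
python3 - <<'E'
from h import *
togo(.522,.195,.257,-22.4)
s=cam("side"); crop(s,250,150,200,240,3,"d_s")
t=cam("top"); crop(t,200,220,120,100,6,"d_t")
E
```

```text
clock 8.375 pos [0.5214 0.1945 0.3061] phi -22.22 axis [-5.e-04  0.e+00 -1.e+00] F [-0.04  0.26 -5.53] w 0.0089
shift cm [ 4.91  0.04 -0.07] turn 0.18
```

View pics/d_s.png

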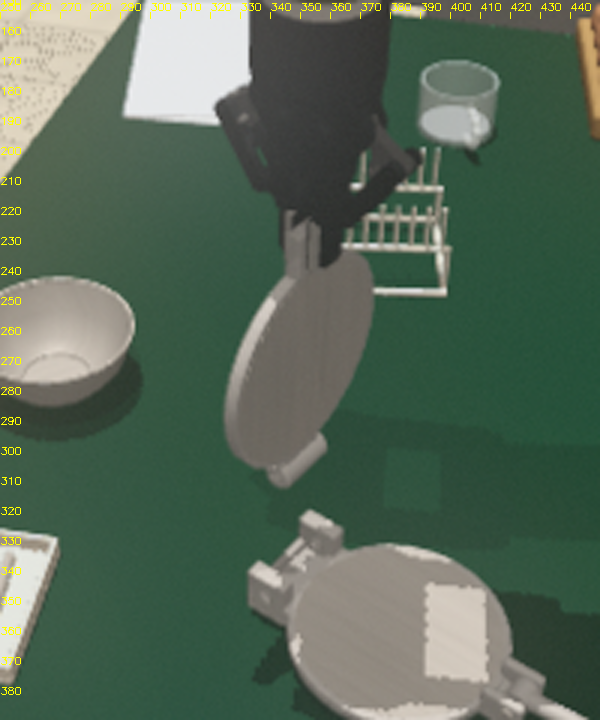

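The plate hangs with its smooth face toward the base, barrel at about (339,304), ears at about (322,332) and (270/3+250, 345). I'll lower it to just above the ears and measure the barrel against them.

Request:
send_rows --motion '[[[1.5,0,0],0,0],[[2,0,0],0.2,0],[[1.5,0,0],0,0],[[0.5,0,0],0,0],[[0,0,0],0,0],[[0,0,0],0,0]]'

```text
clock: 9.22
ee_pos: [0.5221, 0.1942, 0.2521]
ee_rot: [0.589, 0.392, -0.588, 0.393]
contact_force: [-0.2, 0.3, -5.2]
gripper_width: 0.0086
```

```bash
python3 - <<'E'
from h import *
togo(.522,.195,.196,-22.4)
s=cam("side"); crop(s,320,290,60,75,10,"e_s")
crop(s,310,200,80,140,5,"e_s2")
t=cam("top"); crop(t,230,255,60,45,13,"e_t")
E
```

```text
clock 9.225 pos [0.5221 0.1942 0.2521] phi -22.55 axis [ 1.4e-03  2.0e-04 -1.0e+00] F [-0.23  0.29 -5.21] w 0.0086
shift cm [ 5.61 -0.04 -0.06] turn -0.15
```

View pics/e_s.png

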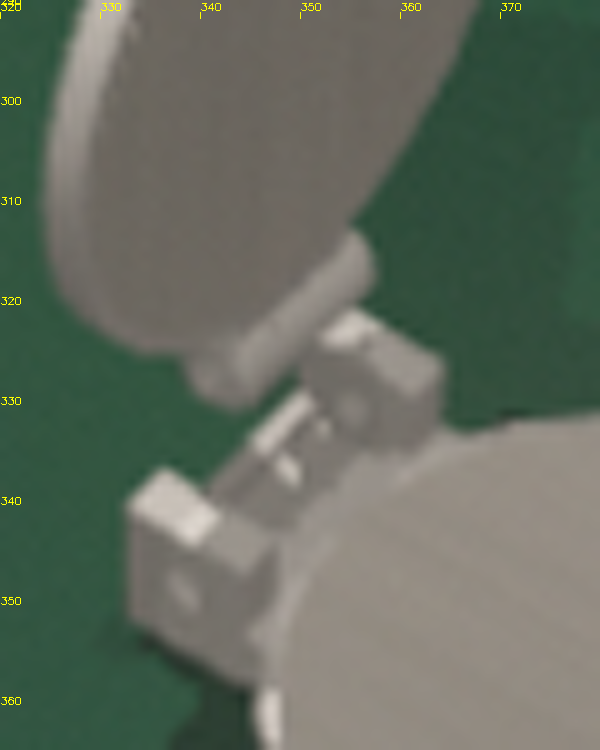

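View pics/e_t.png

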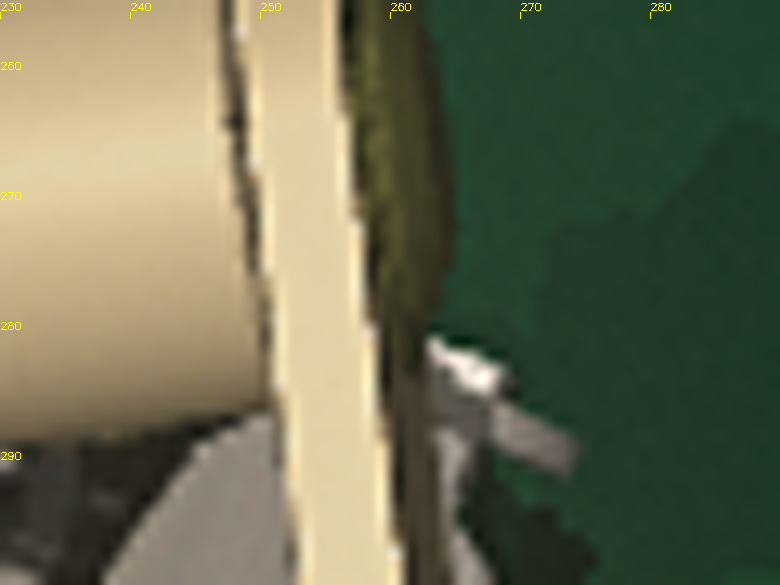

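View pics/e_s2.png

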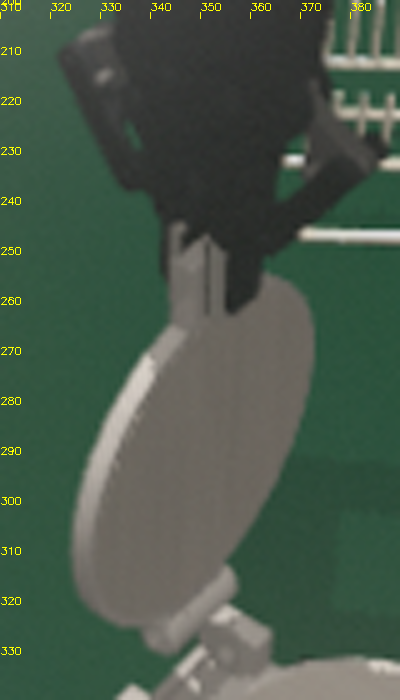

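```bash
cat >> h.py <<'E'
def fr(yaw): 
    a=np.radians(yaw); return np.array([np.cos(a),np.sin(a),0]),np.array([-np.sin(a),np.cos(a),0])
def earpts(o,yaw):
    X,Y=fr(yaw); return [np.array([o[0],o[1],0])+X*x+Y*y+[0,0,.044] for y in(-.037,-.025,.025,.037) for x in(-.015,.015)]
def barpts(o,yaw,z,d=0):
    X,Y=fr(yaw); c=np.array([o[0],o[1],z])
    P=[c+Y*(s*.023+d)+.010*(np.cos(a)*X+np.sin(a)*np.array([0,0,1.])) for s in(1,-1) for a in np.linspace(0,2*np.pi,24,endpoint=False)]
    P+=[c+Y*d+[0,0,.087]+.075*(np.cos(a)*Y+np.sin(a)*np.array([0,0,1.]))+X*-.004 for a in np.linspace(-2.8,-.3,40)]
    return P
E
python3 - <<'E'
from h import *
s=cam("side"); o=(.5222,.1949)
P=[proj(s,p) for p in earpts(o,-22.4)+barpts((.5221,.1942),-22.5,.0841)]
crop(s,315,285,65,75,10,"f_s",P)
E
```

```text
(no output)
```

View pics/f_s.png

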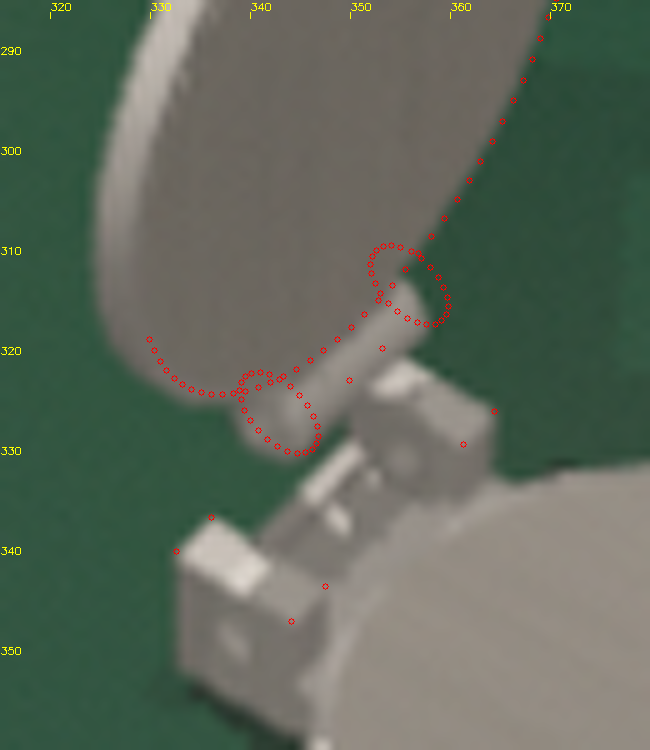

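```bash
python3 - <<'E'
from h import *
s=cam("side"); o=(.5222,.1949)
P=[proj(s,p) for p in barpts((.5221,.1942),-22.5,.0841,.0035)]
crop(s,330,300,38,35,18,"g_s",P); crop(s,330,300,38,35,18,"g0_s")
E
```

```text
(no output)
```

View pics/g_s.png

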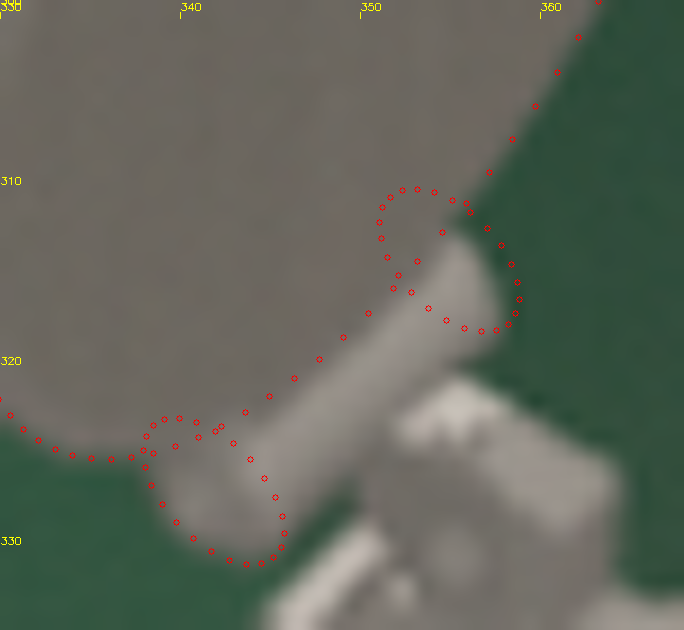

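View pics/g0_s.png

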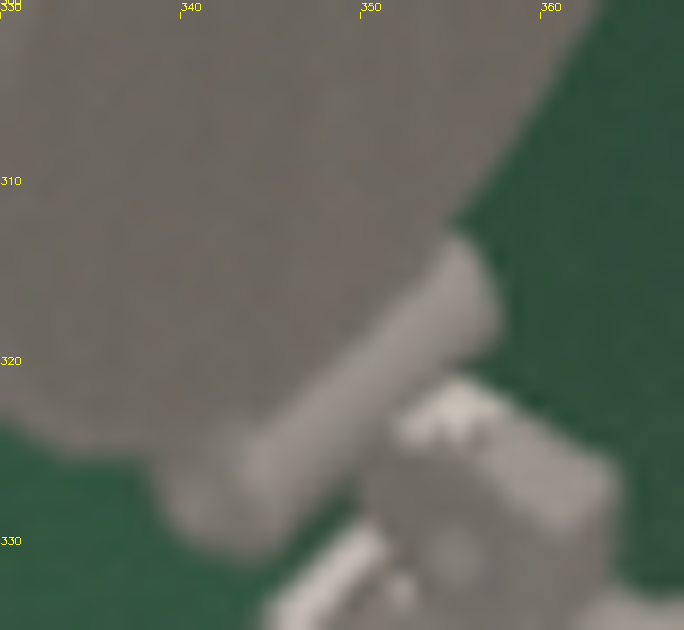

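With the plate shifted +3.5 mm along its y in the grip, its outline fits the near barrel end at about (343,327) and the disc edge. So the plate sits about 3 mm too far toward +y. The ears match the estimated press pose to about half a pixel. I'll correct this and lower to just above the ear tops.

Request:
send_rows --motion '[[[0,-0.06,0.27],0,0],[[1,0,0],0,0],[[1,0,0],0,0],[[0.6,0,0],0,0],[[0,0,0],0,0],[[0,0,0],0,0]]'

```text
clock: 10.18
ee_pos: [0.5204, 0.1919, 0.2255]
ee_rot: [0.588, 0.392, -0.588, 0.393]
contact_force: [0.2, 0.2, -5.8]
gripper_width: 0.0091
```

```bash
python3 - <<'E'
from h import *
togo(.5205,.1915,.197,-22.4)
p=bot.sense()["ee_pos"]
s=cam("side")
P=[proj(s,q) for q in earpts((.5219,.1953),-22.4)+barpts(p[:2],-22.5,p[2]-.168,.0037)]
crop(s,327,305,42,45,16,"h_s",P); crop(s,327,305,42,45,16,"h0_s")
E
```

```text
clock 10.175 pos [0.5204 0.1919 0.2255] phi -22.56 axis [ 5.e-04  1.e-04 -1.e+00] F [ 0.24  0.22 -5.76] w 0.0091
shift cm [2.85 0.03 0.04] turn -0.16
```

View pics/h_s.png

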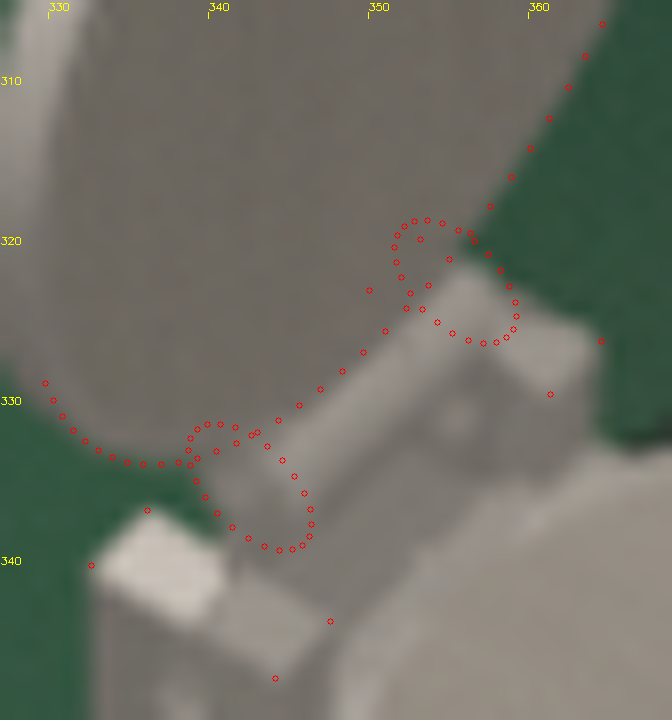

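View pics/h0_s.png

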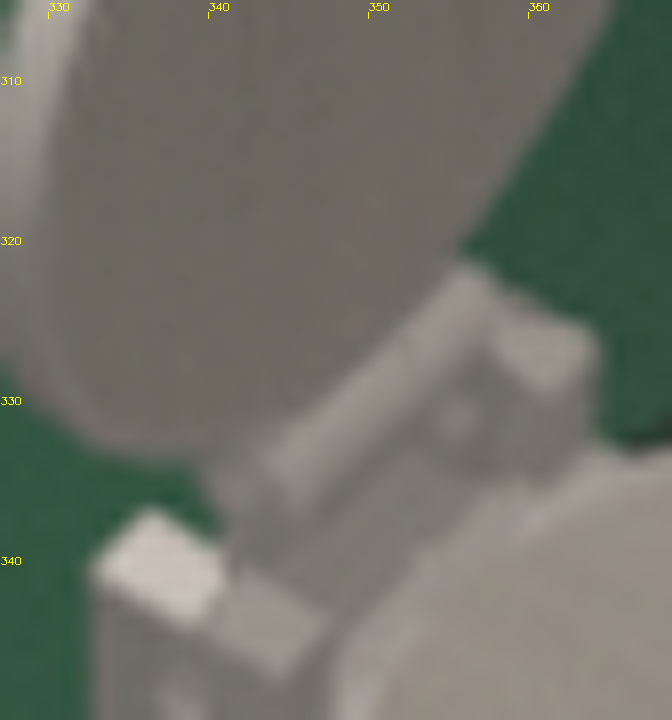

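```bash
cat >> h.py <<'E'
def edgeoff(i,f,dirs,rng=5):
    """f(a)->pixel curve; signed offset (px) of strongest edge along outward normal"""
    out=[]; im=cv2.GaussianBlur(i["color"],(0,0),.7).astype(np.float32)
    for a in dirs:
        p=f(a); q=(f(a+.02)-f(a-.02)); q/=np.hypot(*q); n=np.array([q[1],-q[0]])
        if n@(p-f(None))<0:n=-n
        ss=np.arange(-rng,rng+.01,.1,dtype=np.float32); X=(p[:,None]+n[:,None]*ss).astype(np.float32)
        G=cv2.remap(im,X[0][None],X[1][None],cv2.INTER_LINEAR)[0]
        D=G[:,2]-G[:,1]  # red-green: negative on cloth
        g=np.gradient(D); k=np.argmin(g); out.append((round(float(a),2),round(float(ss[k]),2),round(float(-g[k]),1),n.round(2).tolist()))
    return out
def discf(i,o,yaw,z,d,x):
    X,Y=fr(yaw); c=np.array([o[0],o[1],z+.087])+Y*d+X*x
    return lambda a: proj(i,c) if a is None else proj(i,c+.075*(np.cos(a)*Y+np.sin(a)*np.array([0,0,1.])))
E
python3 - <<'E'
from h import *
s=cam("side"); p=bot.sense()["ee_pos"]
f=discf(s,p[:2],-22.5,p[2]-.168,.0037,-.004)
print("front face"); 
for r in edgeoff(s,f,list(np.radians(np.r_[-150,-145,-140,-135,-130,-125,-120,-115,-60,-55,-50,-45,-40,-30,-20,-10,0,10,20,30,40,50]-0.))): print(r)
f=discf(s,p[:2],-22.5,p[2]-.168,.0037,.004)
print("back face")
for r in edgeoff(s,f,list(np.radians(np.array([120,130,140,150,160,170,180,190,200,210,220,230,240])))): print(r)
E
```

```text
front face
(-2.62, 0.4, 1.5, [0.94, 0.34])
(-2.53, -0.1, 1.6, [0.93, 0.38])
(-2.44, -0.0, 1.7, [0.91, 0.41])
(-2.36, 0.3, 1.7, [0.9, 0.44])
(-2.27, -0.0, 1.5, [0.88, 0.47])
(-2.18, -0.3, 1.5, [0.87, 0.5])
(-2.09, 0.1, 1.5, [0.85, 0.53])
(-2.01, -0.2, 1.6, [0.83, 0.55])
(-1.05, -0.8, 0.3, [0.33, 0.94])
(-0.96, 0.1, 1.2, [0.2, 0.98])
(-0.87, -0.2, 1.6, [0.05, 1.0])
(-0.79, -0.3, 1.7, [-0.13, 0.99])
(-0.7, -0.1, 1.5, [-0.33, 0.94])
(-0.52, 0.4, 1.7, [-0.69, 0.72])
(-0.35, 1.6, 1.6, [-0.9, 0.43])
(-0.17, 2.2, 1.6, [-0.98, 0.18])
(0.0, 3.0, 1.7, [-1.0, -0.0])
(0.17, 3.4, 1.7, [-0.99, -0.14])
(0.35, 5.0, 1.8, [-0.97, -0.24])
(0.52, 4.2, 1.6, [-0.94, -0.33])
(0.7, 4.5, 1.9, [-0.91, -0.4])
(0.87, 3.9, 1.8, [-0.88, -0.47])
back face
(2.09, -4.5, 0.2, [-0.11, -0.99])
(2.27, -0.1, 1.4, [0.26, -0.97])
(2.44, 0.3, 2.0, [0.63, -0.78])
(2.62, 1.4, 1.8, [0.87, -0.5])
(2.79, 2.9, 1.7, [0.97, -0.25])
(2.97, 2.8, 2.2, [1.0, -0.06])
(3.14, 2.8, 2.0, [1.0, 0.08])
(3.32, 3.5, 1.9, [0.98, 0.18])
(3.49, 3.2, 2.0, [0.96, 0.27])
(3.67, 3.6, 1.5, [0.94, 0.34])
(3.84, 3.7, 1.7, [0.91, 0.41])
(4.01, 3.6, 1.5, [0.88, 0.47])
(4.19, 3.6, 1.5, [0.85, 0.53])
```

The disc's visible edge matches the model within about 0.3 px, which puts the plate on target laterally. Descending in stages with force checks.

Request:
send_rows --motion '[[[0.5,0,0],0,0],[[0.5,0,0],0,0],[[0.3,0,0],0,0],[[0,0,0],0,0]]'

```text
clock: 10.78
ee_pos: [0.5201, 0.1919, 0.212]
ee_rot: [-0.588, -0.393, 0.588, -0.392]
contact_force: [-0.8, 0.4, -5.1]
gripper_width: 0.0087
```

```bash
python3 - <<'E'
from h import *
togo(.5205,.1918,.1973,-22.5); print(bot.sense()["ft_torque"].round(2))
s=cam("side"); crop(s,327,300,42,55,13,"i_s")
E
```

```text
clock 10.775 pos [0.5201 0.1919 0.212 ] phi -22.56 axis [-6.e-04 -1.e-04 -1.e+00] F [-0.77  0.4  -5.13] w 0.0087
shift cm [ 1.47  0.04 -0.01] turn -0.06
[ 0.01 -0.01 -0.03]
```

View pics/i_s.png

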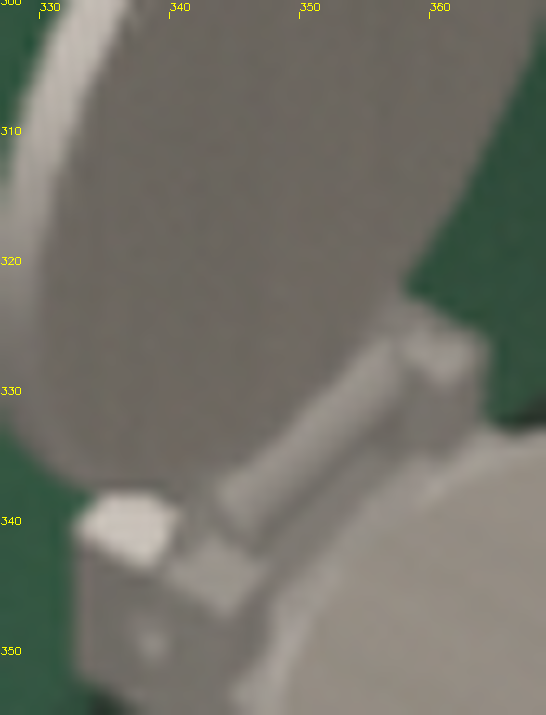

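The barrel is between the ears at about (345,333) with no contact force. Continuing in smaller steps.

Request:
send_rows --motion '[[[0.4,0,0],0,0],[[0.3,0.02,0],0,0],[[0.2,0,0],0,0],[[0,0,0],0,0],[[0,0,0],0,0]]'

```text
clock: 11.45
ee_pos: [0.5204, 0.1918, 0.2034]
ee_rot: [0.588, 0.392, -0.588, 0.393]
contact_force: [-0.2, 0.7, -4.8]
gripper_width: 0.0092
```

```bash
python3 - <<'E'
from h import *
togo(.5205,.1918,.1973,-22.5); print(bot.sense()["ft_torque"].round(2))
E
```

```text
clock 11.45 pos [0.5204 0.1918 0.2034] phi -22.56 axis [ 2.e-04 -0.e+00 -1.e+00] F [-0.21  0.66 -4.84] w 0.0092
shift cm [ 0.61  0.01 -0.  ] turn -0.06
[-0.07 -0.01 -0.02]
```

Request:
send_rows --motion '[[[0.2,0,0],0,0],[[0.15,0,0],0,0],[[0.1,0,0],0,0],[[0,0,0],0,0],[[0,0,0],0,0]]'

```text
clock: 12.08
ee_pos: [0.5204, 0.1918, 0.1989]
ee_rot: [0.588, 0.392, -0.588, 0.393]
contact_force: [0.3, -0.1, -4.7]
gripper_width: 0.0088
```

```bash
python3 - <<'E'
from h import *
togo(.5205,.1918,.1973,-22.5); print(bot.sense()["ft_torque"].round(2))
s=cam("side"); p=bot.sense()["ee_pos"]
f=discf(s,p[:2],-22.5,p[2]-.168,.0037,-.004)
for r in edgeoff(s,f,list(np.radians(np.r_[-150:-115:5.,-45,-40,-35,-30]))): print(r)
f=discf(s,p[:2],-22.5,p[2]-.168,.0037,.004)
for r in edgeoff(s,f,list(np.radians(np.r_[-10:60:10.]))): print(r)
P=[proj(s,q) for q in earpts((.5219,.1953),-22.4)+barpts(p[:2],-22.5,p[2]-.168,.0037)]
crop(s,327,300,42,55,13,"j_s",P)
E
```

```text
clock 12.075 pos [0.5204 0.1918 0.1989] phi -22.57 axis [ 2.e-04  0.e+00 -1.e+00] F [ 0.3  -0.07 -4.7 ] w 0.0088
shift cm [ 0.16  0.01 -0.  ] turn -0.07
[-0.    0.04  0.01]
(-2.62, 0.3, 1.4, [0.94, 0.35])
(-2.53, 0.3, 1.6, [0.93, 0.38])
(-2.44, -0.0, 1.6, [0.91, 0.41])
(-2.36, 0.3, 1.6, [0.9, 0.44])
(-2.27, -0.2, 1.5, [0.88, 0.47])
(-2.18, 0.1, 1.7, [0.87, 0.5])
(-2.09, 0.4, 1.6, [0.85, 0.52])
(-0.79, 0.2, 0.1, [-0.09, 1.0])
(-0.7, 4.2, 0.5, [-0.29, 0.96])
(-0.61, -0.0, 1.2, [-0.49, 0.87])
(-0.52, -0.1, 1.8, [-0.67, 0.74])
(-0.17, -0.1, 1.7, [-0.98, 0.19])
(0.0, -0.7, 1.6, [-1.0, 0.0])
(0.17, -0.5, 1.7, [-0.99, -0.14])
(0.35, 0.1, 1.7, [-0.97, -0.24])
(0.52, -0.4, 1.7, [-0.94, -0.33])
(0.7, 0.5, 1.9, [-0.91, -0.4])
(0.87, 0.7, 1.9, [-0.88, -0.47])
```

View pics/j_s.png

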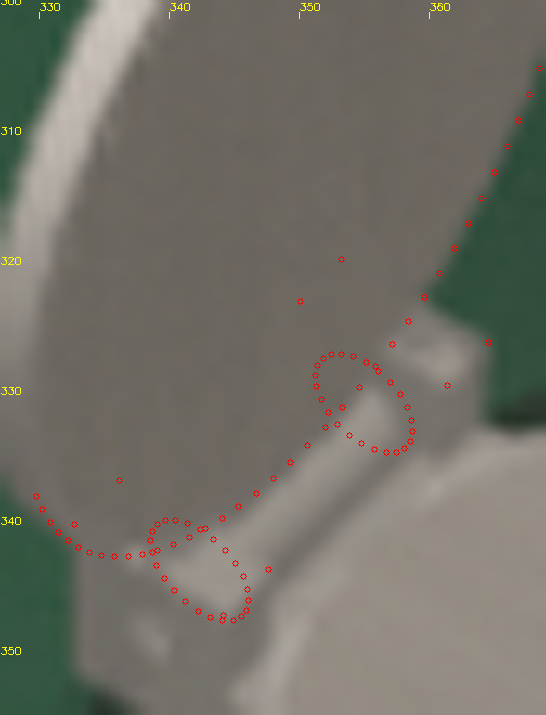

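The estimated axis height is 30.9 mm, and the barrel is in the cradle with no side force. I'll lower gently to feel for the floor, which is 1 mm below in-line.

Request:
send_rows --motion '[[[0.1,0,0],0,0],[[0.1,0,0],0,0],[[0,0,0],0,0],[[0,0,0],0,0]]'

```text
clock: 12.62
ee_pos: [0.5204, 0.1918, 0.1968]
ee_rot: [0.588, 0.392, -0.588, 0.393]
contact_force: [-0.3, 0.3, -4.1]
gripper_width: 0.0091
```

```bash
python3 - <<'E'
from h import *
togo(.5205,.1918,.1973,-22.5); print(bot.sense()["ft_torque"].round(2))
E
```

```text
clock 12.625 pos [0.5204 0.1918 0.1968] phi -22.56 axis [ 0. -0. -1.] F [-0.33  0.31 -4.14] w 0.0091
shift cm [-0.05  0.01 -0.  ] turn -0.06
[0.02 0.04 0.05]
```

Request:
send_rows --motion '[[[0.05,0,0],0,0],[[0,0,0],0,0],[[0,0,0],0,0]]'

```text
clock: 13.0
ee_pos: [0.5205, 0.1919, 0.1967]
ee_rot: [0.588, 0.392, -0.588, 0.393]
contact_force: [-0.8, 0.3, 1.1]
gripper_width: 0.0095
```

```bash
python3 - <<'E'
from h import *
togo(.5205,.1918,.1973,-22.5); print(bot.sense()["ft_torque"].round(2))
E
```

```text
clock 13.0 pos [0.5205 0.1919 0.1967] phi -22.56 axis [ 7.e-04  1.e-04 -1.e+00] F [-0.8   0.27  1.05] w 0.0095
shift cm [-0.06  0.    0.01] turn -0.06
[0.04 0.21 0.01]
```

The wrist force rose by about 5 N at TCP z = 0.1967. That's the cradle floor, so the axis is at 28 mm, matching the estimate. I'll back off 1 mm.

Request:
send_rows --motion '[[[-0.12,0,0],0,0],[[0,0,0],0,0],[[0,0,0],0,0],[[0,0,0],0,0]]'

```text
clock: 13.5
ee_pos: [0.5203, 0.1918, 0.1973]
ee_rot: [-0.588, -0.393, 0.588, -0.392]
contact_force: [-0.2, 0.9, -4.2]
gripper_width: 0.0088
```

```bash
python3 - <<'E'
from h import *
togo(.5205,.1918,.1977,-22.5); print(bot.sense()["ft_torque"].round(2),abs(bot.sense()["qvel"]).max())
s=cam("side"); p=bot.sense()["ee_pos"]
cv2.imwrite("pics/k_full.png",s["color"])
for x,A in((-.004,np.r_[-150:-115:5.,-35,-30]),(.004,np.r_[-10:60:10.])):
    f=discf(s,p[:2],-22.5,p[2]-.1687,.0037,x); print([r[1] for r in edgeoff(s,f,list(np.radians(A)))])
crop(s,310,220,90,140,5,"k_s")
E
```

```text
clock 13.5 pos [0.5203 0.1918 0.1973] phi -22.57 axis [-4.e-04 -0.e+00 -1.e+00] F [-0.21  0.95 -4.19] w 0.0088
shift cm [-0.04  0.01 -0.01] turn -0.07
[-0.    0.02  0.05] 0.0015055526520992956
[-0.0, -0.0, -0.0, 0.3, -0.1, 0.3, -0.2, 0.3, 0.4]
[-0.1, 0.4, -0.4, 0.2, -0.6, 0.1, 0.8]
```

View pics/k_s.png

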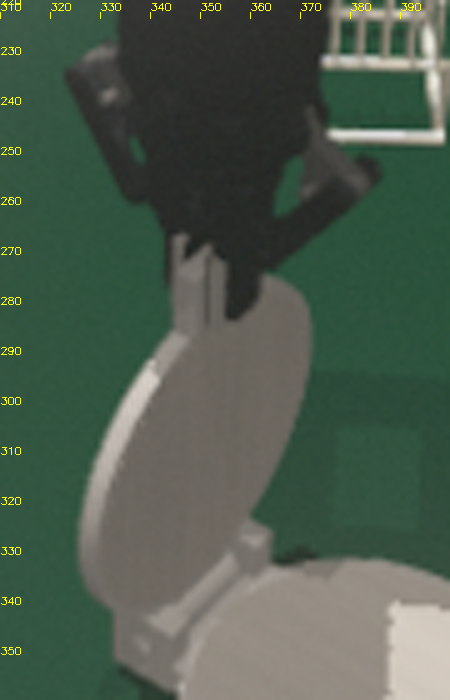

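View pics/k_full.png

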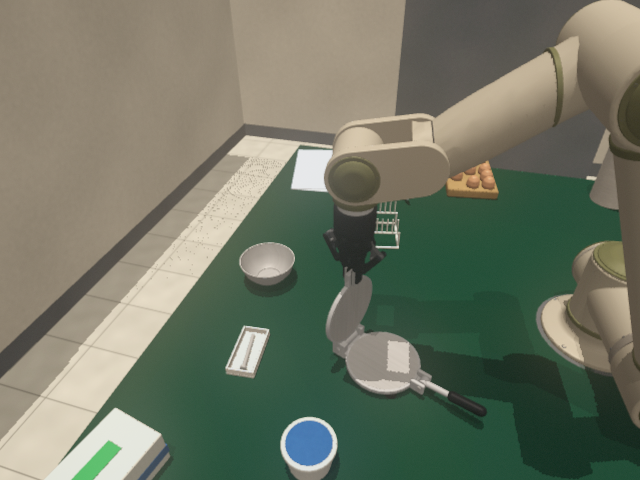

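The plate stands upright with the barrel in the cradle at about (345,332), nothing else has moved, and side forces are below 1 N. One last 0.5 mm lift to centre it, then hand in.

Request:
send_rows --motion '[[[-0.05,0,0],0,0],[[0,0,0],0,0],[[0,0,0],0,0],[[0,0,0],0,0]]'

```text
clock: 14.05
ee_pos: [0.5204, 0.1918, 0.198]
ee_rot: [-0.588, -0.393, 0.588, -0.393]
contact_force: [0.3, -0.5, -4.4]
gripper_width: 0.0091
```

```bash
python3 - <<'E'
from h import *
togo(.5205,.1918,.1977,-22.5); print(abs(bot.sense()["qvel"]).max())
s=cam("side"); p=bot.sense()["ee_pos"]
for x,A in((-.004,np.r_[-150:-115:5.,-35,-30]),(.004,np.r_[-10:60:10.])):
    f=discf(s,p[:2],-22.5,p[2]-.1687,.0037,x); print([r[1] for r in edgeoff(s,f,list(np.radians(A)))])
print(bot.finish_job())
E
```

```text
clock 14.05 pos [0.5204 0.1918 0.198 ] phi -22.57 axis [-0.  0. -1.] F [ 0.26 -0.46 -4.43] w 0.0091
shift cm [ 0.03  0.01 -0.  ] turn -0.07
0.0012558831893036164
[0.2, -0.2, -0.0, -0.1, -0.1, -0.7, -0.0, 0.9, -0.0]
[-0.0, 0.2, 0.3, -0.3, 1.0, -0.1, 0.7]
the job is handed in; nothing more can be done
None
```

The top plate is in place on the press and I handed the job in at about 14 s with the gripper still holding it. I gripped it by the tab, lifted it straight out of the rack, turned it about 35° so the smooth face is towards the base plate, and lowered the barrel between the ears. I felt for the cradle floor with about 5 N, then raised it about 1.3 mm.

**Last checks:**
- **Height:** the hinge axis is about 29.3 mm up, from the floor touch.
- **Pose:** the tool is vertical. Most of the plate's edge points match the model to within about 0.4 px, with a few off by up to 1 px. The barrel went into the cradle without side force, so it should be within its free play front to back and side to side.
- **Force:** side force is under 1 N and the arm is still. The wrist reads −4.4 N vertically against about −5.4 N when the plate hung free, so at most about 1 N rests on the press.
- **Other items:** the dish with the pin, the bowl, the tub and the cup were never touched. In my last full picture, taken just before handing in, the bowl, tub and dish were in place, but the arm hid the cup.

**Checks that disagreed:**
- **Sideways grip position:** the top and side cameras differed by about 4–5 mm on where the tab sits along the plate's width. I relied on the side view close to the ears and moved the plate 2.7 mm, and the barrel then went in without touching.
- **No top view at the end:** the arm blocks it, so the final position was checked only from the side camera and by touch.

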